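# Gauge two bushings and reject the undersize one

### The job

Check the two flanged steel bushings with the pin gauge that stands in the wooden block. First put the gauge into the bushing whose bore it goes into, fully home with its collar on the rim, and leave it standing there upright with that bushing on the counter. Then set the other bushing, whose bore is too narrow for the gauge, upright in the empty shallow metal tray.

Things in the scene. Friction and masses are not known exactly. Their poses are not given: they have to be found in the camera images.
- gauge_handle (a point): Loose steel pin gauge: middle of its dark round handle (22 mm diameter, 29 mm up and down from here; grip it). z axis up. Below: collar 40 mm wide, underside 35 mm below this point; then pin 20 mm wide, 32 mm long, its last 10 mm tapered to a 10 mm nose. It starts upright in a fixed wooden block (70 x 70 x 38 mm), collar on top, pin in a hole: lift it 35 mm or more to clear.
- wide_bushing_center (a point): Centre (half-way up, on the axis) of the loose steel bushing that the gauge fits. 38 mm high, 0.35 kg: flange 60 mm wide and 6 mm thick at the bottom, body 48 mm wide. Bore 26 mm right through, 32 mm in the top 4 mm. z axis up. With the gauge fully home, gauge_handle is 54 mm above this point.
- narrow_bushing_center (a point): Centre (half-way up, on the axis) of the loose steel bushing with the narrow bore: same height and outside as the wide one, 0.25 to 0.5 kg, but bore 12 mm, 18 mm in the top 4 mm. Grip its 48 mm body from above, clear of the flange. The two bushings stand on the counter in either order. z axis up.
- tray: Fixed shallow square tray of bare sheet metal, empty, 140 x 140 mm outside, walls 3 mm thick and 18 mm high, floor 3 mm thick. Origin at the centre of its underside on the counter; x and y axes along its sides, z up.

How it is judged:
By the outcome, as a careful person would: the job done as asked, in the order asked, and still so for the second after the job is handed in, with the robot touching nothing.
It also fails if it takes over 56 s, if anything falls off the work surface, if the arm or the gripper's body presses on something with over 40 N, if the wrist force passes 120 N, or if a joint passes its speed limit or range.

### The arm

A 6-joint arm with a two-finger parallel gripper is mounted at the origin on a cart in front of the work surface, level with it; the furniture and walls round the work are solid. World frame = base frame: x ahead of the robot, y to its left, z up, the work surface at z = 0. Lengths are in m, angles in rad, forces in N, time in s.
With the tool pointing down it reaches from about 0.375 to 0.9 m from the base axis. Payload 3.1 kg.
Tool frame: the origin (TCP) lies between the finger pads; the fingertips stand 22 mm ahead of it and the grasp point (between the pads) lies 3 mm ahead of it; z points along the fingers, y is the line along which they close (so a half turn about z gives the same grasp; the last joint's range is limited). The gripper opens to 87 mm and grips with 3 to 60 N. Pads are 19 mm wide; open, the fingers measure 117 mm over their backs; the gripper's body (75 mm by 190 mm) begins 51 mm behind the grasp point.
Start: joints at [1.06, 0.527, 1.433, -0, 1.181, -0.178], TCP at [0.204, 0.591, 0.245] pointing down, gripper open.
Joint ranges: [-3.08, 3.08], [-0.75, 2.2], [0.22, 2.44], [-1.43, 4.57], [0, 2.65], [-2.85, 2.85]. Speed limits (rad/s): [2.79, 2.79, 3.14, 3.14, 3.14, 3.14].

### API

Orientations are given as a unit quaternion [x, y, z, w].
In Python, from rig import robot gives the robot as it stands.
- The arm moves only by the tool move_arm, never from a script. Its argument "series" is text: rows parted by semicolons, each of 6 numbers parted by spaces: the shift along the tool's x, y, z in mm, then the turn, a rotation vector about the tool's x, y, z in degrees. In form: dx dy dz ax ay az; .... A call has 1 to 8 rows; each row is the pose to reach, as a shift and turn from the pose commanded when the call began, along the tool's axes at that moment; what a row does not reach only later rows make up. A row lasts 1/12 s, in which the tool goes at most 41.7 mm and 7.16 degrees, less where a joint would pass 70% of its speed; a pose out of reach is approached as far as the arm can. A call with a gripper value outside its range is refused whole. "jaw" is the opening, from 0 (shut) to 1 (fully open), set as the call begins (left out, the last holds). The fingers move at their own pace and stop on an object; "newtons" is the grip in N (left out, the last holds). Time passes only in rows, so rows that repeat a pose let the fingers close. It gives the time, the measured TCP pose, the force, the opening and the grip force at its end, in the units of the state.
- robot.get_obs(): the state, without advancing time (a new reading comes with each control period).
- robot.camera(name): name is "scene" or "top" or "wrist"; returns a dict with "img" (384x512x3 uint8, red, green, blue), "mtx" (3x3 intrinsics, pixels), "distortion" ([k1, k2, p1, p2, k3] as OpenCV has them; the pictures are not rectified), "world_to_cam" (4x4, takes a point from world to camera coordinates). Camera axes: x right, y down, z forward; pixel columns grow to the right and rows downward; lengths in m; the calibration is good to about 2 mm. A picture is of the moment at which its call begins. There is no depth.
- robot.hand_in(): hands the job in; it is judged then, once.
Trained networks look in a picture, given as the dict that the camera call returned (one of the last four; its "shot" number tells which), for a name from the list of things; names that differ only in an ending like _2 or _b are one class to them, and where a whole thing is asked for, a point or a joint stands for the part that bears it (a point fixed in the world has none). Each returns a list of dicts, best first, with "p" (0 to 1); they miss things now and then, are a little off and sometimes report something else, mostly with a low value. They report only what shows in the picture. A call takes as long as a camera call.
- robot.search_frame(picture, thing): "xyz" ([x, y, z] in m, in world coordinates, good to about 4 mm: the middle of the surface that is visible of it).
- robot.tip_of(picture, thing): "xyz" ([x, y, z] in m, in world coordinates, good to about 4 mm: a listed point, or the origin of a listed thing).
The state is a dict: "time": time; "q": joint angles; "joint_velocities": joint speeds; "joint_torque": joint torques, N m; "position": TCP position; "tool_rot": TCP orientation; "ft_force": force on the tool from outside, world axes, zero at the start; "moment": the same for the moment, N m; "grip_width": finger opening in m; "grip_force": force on a finger pad.
Only numpy, scipy, OpenCV 4.12 (cv2) and the standard library are available. Lean on these libraries where they do the work, as an engineer would, in place of code of your own. Each camera call takes 0.05 s, during which the arm holds its last target. There are 200 camera calls.

## Working session

There is one attempt and no reset: what is moved stays moved. The work goes in short steps, Python scripts to look and compute and a tool call to move; the robot and the scene stay as the last step left them, time stands still between calls to the robot, and variables do not carry over. Pictures are saved under pics/ and viewed, at most 12 in all, crops included, and the job is handed in when it is done.

Besides the shell and the picture viewer there is one more tool, called as a command line: name --argument value ..., lists and objects as JSON in quotes. move_arm: Moves the arm, as the interface text tells. Its arguments: {"type":"object","properties":{"series":{"type":"string"},"jaw":{"type":"number"},"newtons":{"type":"number"}},"required":["series"]}

```bash
mkdir -p pics
cat > h.py <<'E'
from rig import robot
import numpy as np, cv2
from scipy.spatial.transform import Rotation as R
def save(c,n): cv2.imwrite('pics/'+n+'.png',c['img'][:,:,::-1])
def st():
    o=robot.get_obs(); print('t',round(o['time'],2),'p',np.round(o['position'],4),'F',np.round(o['ft_force'],1),'w',round(o['grip_width'],4),'g',round(o['grip_force'],1)); return o
def tool(o,d): return np.round(R.from_quat(o['tool_rot']).inv().apply(d)*1000,1)
def find(c,things):
    for t in things:
        for r in robot.tip_of(c,t)[:3]: print(t,np.round(r['xyz'],4),round(r['p'],2))
def plane(c,u,v,z):
    n=cv2.undistortPoints(np.array([[[u,v]]],float),c['mtx'],np.array(c['distortion'],float))[0,0]
    T=c['world_to_cam'];Rm=T[:3,:3];C=-Rm.T@T[:3,3];d=Rm.T@np.array([n[0],n[1],1]);return C+d*(z-C[2])/d[2]
def proj(c,p):
    T=c['world_to_cam'];return cv2.projectPoints(np.array([p],float),cv2.Rodrigues(T[:3,:3])[0],T[:3,3],c['mtx'],np.array(c['distortion'],float))[0][0,0]
TH=['gauge_handle','wide_bushing_center','narrow_bushing_center','tray']
E
python3 - <<'E'
from h import *
o=st(); print(R.from_quat(o['tool_rot']).as_matrix().round(3))
ims=[]
for n in ['top','scene','wrist']:
    c=robot.camera(n); print(n); find(c,TH); save(c,n+'0')
E
```

```text
t 0.0 p [0.2032 0.5903 0.2436] F [ 0.5 -0.4 -0.6] w 0.0869 g 0.0
[[-0.945  0.326 -0.001]
 [ 0.326  0.945 -0.002]
 [ 0.    -0.002 -1.   ]]
top
gauge_handle [0.4479 0.3192 0.073 ] 0.63
wide_bushing_center [0.4548 0.0548 0.0185] 0.75
narrow_bushing_center [ 0.4294 -0.1709  0.0207] 0.61
tray [ 0.4684 -0.4097 -0.0007] 0.62
scene
gauge_handle [0.4445 0.3139 0.0769] 0.66
wide_bushing_center [0.4573 0.0467 0.0149] 0.82
narrow_bushing_center [ 0.4311 -0.1671  0.0217] 0.72
tray [ 0.4667 -0.4091 -0.0007] 0.92
wrist
```

View pics/top0.png

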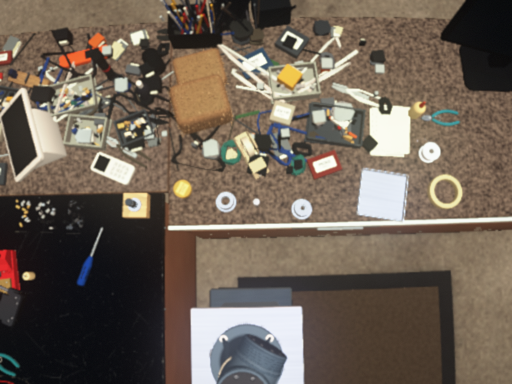

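View pics/scene0.png

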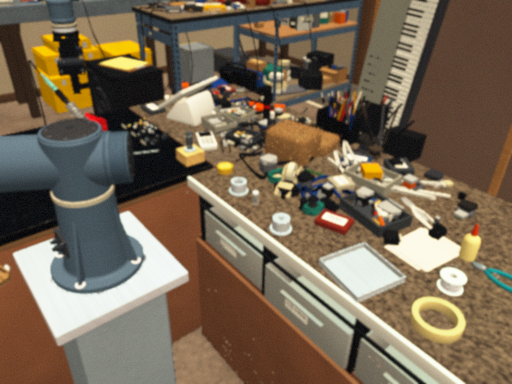

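The top view shows the block at (135,204), bushings at (226,202) and (302,209), and the tray at (383,194). I'll check which bore is which while I move towards the gauge.

Run:
```python
import cv2,numpy as np
t=cv2.imread('pics/top0.png');s=cv2.imread('pics/scene0.png')
f=lambda i,x,y:cv2.resize(i[y-22:y+22,x-22:x+22],(390,290),interpolation=cv2.INTER_CUBIC)
cv2.imwrite('pics/crop0.png',np.vstack([np.hstack([f(t,226,202),f(t,302,209)]),np.hstack([f(s,238,187),f(s,281,222)])]))
```

```text
(no output)
```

View pics/crop0.png

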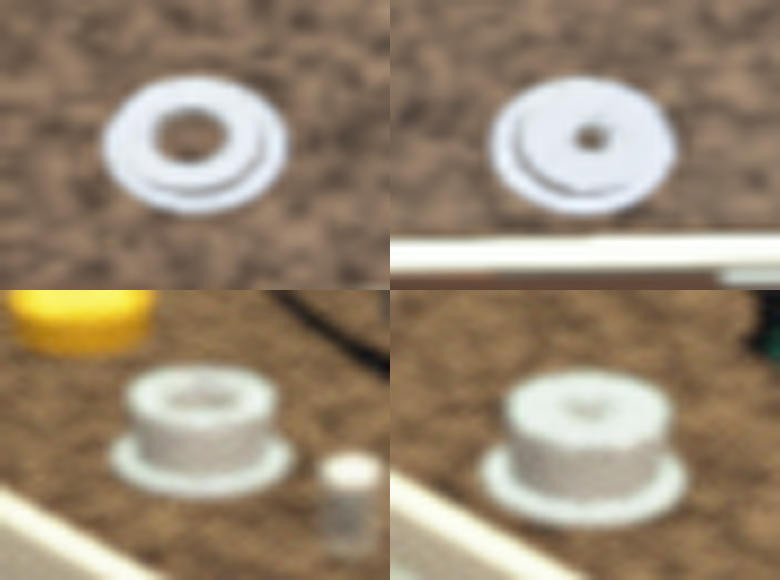

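move_arm --series "-35 -20 0 0 0 0;-70 -40 0 0 0 0;-105 -60 0 0 0 0;-140 -80 0 0 0 0;-175 -100 0 0 0 0;-210 -120 0 0 0 0;-245 -140 0 0 0 0;-270 -150 0 0 0 0"

```text
time: 1.42
position: [0.4116, 0.3582, 0.2447]
tool_rot: [0.166, 0.986, -0.0, 0.0]
ft_force: [1.4, 1.3, -0.7]
grip_width: 0.0873
grip_force: 0.0
```

The crop confirms it: the left bushing (226,202) has the wide bore and the right one (302,209) the narrow bore. Next I look from the wrist camera.

Run:
```python
from h import *
o=st(); c=robot.camera('wrist'); find(c,['gauge_handle']); save(c,'w1')
print(proj(c,[.446,.317,.102]))
T=c['world_to_cam'];print(-T[:3,:3].T@T[:3,3],T[2,:3])
c=robot.camera('top'); find(c,['gauge_handle']); c=robot.camera('scene'); find(c,['gauge_handle'])
```

```text
t 1.42 p [0.4116 0.3582 0.2447] F [ 1.4  1.3 -0.7] w 0.0873 g 0.0
gauge_handle [0.4459 0.3141 0.0791] 0.92
[231.55464591 226.09247391]
[0.3425107  0.38263626 0.38484255] [ 0.25416159 -0.08833466 -0.96311935]
gauge_handle [0.4439 0.3176 0.0749] 0.56
gauge_handle [0.4422 0.3153 0.0747] 0.56
```

View pics/w1.png

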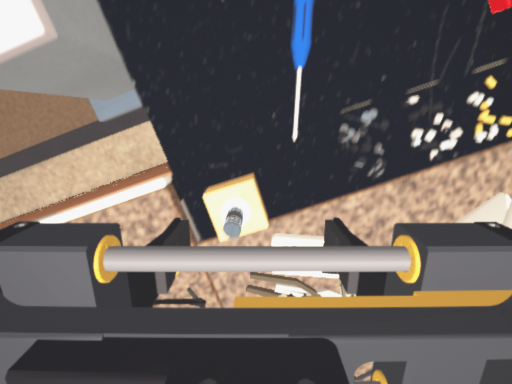

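The handle top shows at about (232,230), between the fingers and close to the prediction. I align above it, then look again.

move_arm --series "-25 -15 30 0 0 0;-45 -29 60 0 0 0;-45 -29 85 0 0 0;-45 -29 85 0 0 0;-45 -29 85 0 0 0"

```text
time: 2.13
position: [0.4413, 0.3197, 0.1586]
tool_rot: [0.164, 0.986, -0.001, -0.002]
ft_force: [0.5, 0.6, 0.8]
grip_width: 0.0874
grip_force: 0.0
```

Run:
```python
from h import *
o=st(); c=robot.camera('wrist'); find(c,['gauge_handle']); save(c,'w2')
print(proj(c,[.445,.316,.102]),proj(c,o['position']))
```

```text
t 2.13 p [0.4413 0.3197 0.1586] F [0.5 0.6 0.8] w 0.0874 g 0.0
gauge_handle [0.4439 0.3164 0.0762] 0.91
[253.29464909 220.4672956 ] [255.87831009 249.29850828]
```

View pics/w2.png

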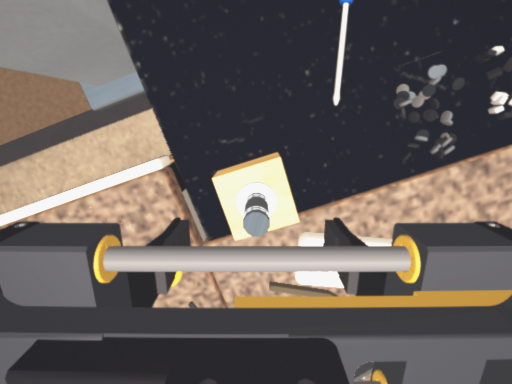

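Run:
```python
from h import *
o=st(); c=robot.camera('wrist')
p=plane(c,257,223,.102); print(p, tool(o,p-np.array(o['position'])))
g=np.array([.4445,.316,.076]); print(tool(o,g-o['position']))
```

```text
t 2.23 p [0.443  0.3206 0.1608] F [0.8 0.7 0.3] w 0.0872 g 0.0
[0.4507942  0.31880068 0.102     ] [-7.9  0.8 58.8]
[-2.8 -4.  84.8]
```

move_arm --series "-5 -1 25 0 0 0;-5 -1 50 0 0 0;-5 -1 70 0 0 0;-5 -1 84 0 0 0;-5 -1 84 0 0 0"

```text
time: 2.7
position: [0.4465, 0.3169, 0.0747]
tool_rot: [0.165, 0.986, -0.001, -0.001]
ft_force: [-0.0, 1.0, 0.1]
grip_width: 0.0867
grip_force: 0.0
```

move_arm --series "0 0 0 0 0 0;0 0 0 0 0 0;0 0 0 0 0 0;0 0 0 0 0 0;0 0 0 0 0 0;0 0 0 0 0 0" --jaw 0.1 --newtons 25

```text
time: 3.2
position: [0.4478, 0.3166, 0.0762]
tool_rot: [0.165, 0.986, 0.0, 0.001]
ft_force: [0.3, -0.2, -0.5]
grip_width: 0.0552
grip_force: 0.0
```

move_arm --series "0 0 0 0 0 0;0 0 0 0 0 0;0 0 0 0 0 0;0 0 0 0 0 0;0 0 0 0 0 0;0 0 0 0 0 0;0 0 0 0 0 0;0 0 0 0 0 0"

```text
time: 3.87
position: [0.4475, 0.3165, 0.0755]
tool_rot: [0.165, 0.986, -0.0, -0.0]
ft_force: [-0.0, -0.0, 0.1]
grip_width: 0.0211
grip_force: 25.0
```

move_arm --series "0 0 -20 0 0 0;0 0 -50 0 0 0;0 0 -80 0 0 0;0 0 -95 0 0 0;-6 -16 -100 0 0 0;-18 -47 -100 0 0 0;-30 -78 -100 0 0 0;-42 -109 -100 0 0 0"

```text
time: 4.53
position: [0.4511, 0.1988, 0.1756]
tool_rot: [0.164, 0.986, -0.0, 0.0]
ft_force: [1.0, -0.8, -1.3]
grip_width: 0.0213
grip_force: 25.0
```

move_arm --series "-12 -31 0 0 0 0;-24 -63 0 0 0 0;-36 -94 0 0 0 0;-47 -124 0 0 0 0;-53 -138 0 0 0 0;-53 -140 0 0 0 0;-53 -140 0 0 0 0;-53 -140 0 0 0 0"

```text
time: 5.2
position: [0.4557, 0.0506, 0.1754]
tool_rot: [0.165, 0.986, 0.0, -0.0]
ft_force: [-0.4, 1.2, -1.4]
grip_width: 0.0213
grip_force: 25.0
```

Run:
```python
from h import *
o=st(); c=robot.camera('wrist'); find(c,TH[:3]); save(c,'w3')
print(R.from_quat(o['tool_rot']).as_matrix().round(4))
g=np.array(o['position'])-[0,0,.003]
print('nose',proj(c,g-[0,0,.067]),'handle',proj(c,g),'top',proj(c,g+[0,0,.029]),'bush top',proj(c,[.456,.05,.038]))
```

```text
t 5.2 p [0.4557 0.0506 0.1754] F [-0.4  1.2 -1.4] w 0.0213 g 25.0
gauge_handle [0.4521 0.0499 0.1763] 0.75
wide_bushing_center [0.4562 0.0481 0.0168] 0.73
narrow_bushing_center [ 0.4338 -0.1701  0.0191] 0.68
[[-9.453e-01  3.261e-01 -9.000e-04]
 [ 3.261e-01  9.453e-01  5.000e-04]
 [ 1.000e-03  2.000e-04 -1.000e+00]]
nose [256.01641805 208.89142511] handle [255.88049924 246.84990386] top [255.78022551 274.92583133] bush top [255.64179849 188.34159724]
```

View pics/w3.png

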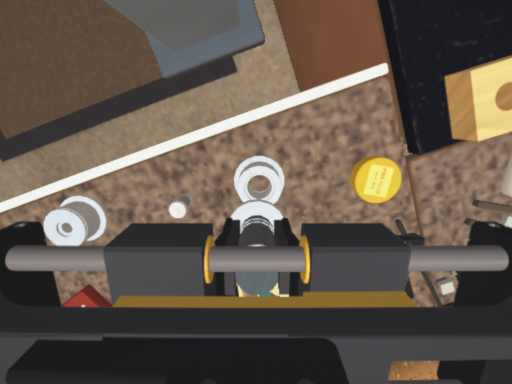

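The gauge is held upright with its collar at about (257,212), and the bushing sits ahead of it with its bore at about (260,184). I measure both with predicted outlines overlaid.

Run:
```python
from h import *
o=st(); c=robot.camera('wrist'); img=c['img'].copy(); z=5
x0,y0=205,140
crop=cv2.resize(img[y0:y0+120,x0:x0+110],None,fx=z,fy=z,interpolation=cv2.INTER_CUBIC)[:,:,::-1].copy()
def circ(p,r,col):
    pts=np.array([(proj(c,[p[0]+r*np.cos(a),p[1]+r*np.sin(a),p[2]])-[x0-.5,y0-.5])*z for a in np.linspace(0,6.28,80)])
    cv2.polylines(crop,[pts.astype(int)],True,col,1)
g=np.array(o['position'])-[0,0,.003]
circ(g-[0,0,.029],.02,(0,0,255)); circ(g+[0,0,.029],.011,(0,0,255))
b=[.456,.049]
circ(b+[.038],.024,(0,255,0));circ(b+[.006],.030,(255,0,0));circ(b+[.038],.016,(0,255,255));circ(b+[.034],.013,(255,0,255))
cv2.imwrite('pics/w3c.png',crop)
for du,dv in((5,0),(0,5)): print('5px at z.038',plane(c,258+du,184+dv,.038)-plane(c,258,184,.038),'z.143',plane(c,258+du,212+dv,.143)-plane(c,258,212,.143))
```

```text
t 5.4 p [0.4559 0.0512 0.1755] F [-0.1 -0.8 -1.2] w 0.0218 g 25.0
5px at z.038 [0.0017066  0.00498072 0.        ] z.143 [0.00109289 0.00318819 0.        ]
5px at z.038 [ 0.00515917 -0.00175883  0.        ] z.143 [ 0.00340095 -0.00115935  0.        ]
```

View pics/w3c.png

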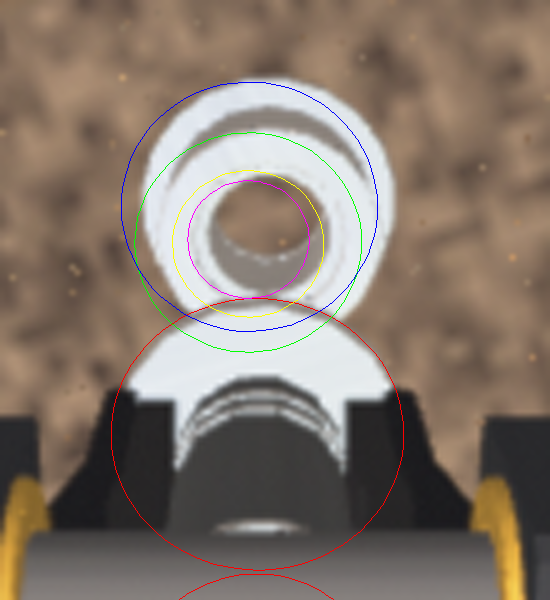

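The overlay shows the gauge at the TCP, and the bushing about 1.7 mm toward +y. I correct by (+0.7, +1.5) mm and descend.

move_arm --series "0.7 1.5 20 0 0 0;0.7 1.5 40 0 0 0;0.7 1.5 58 0 0 0;0.7 1.5 68 0 0 0;0.7 1.5 74 0 0 0;0.7 1.5 80 0 0 0;0.7 1.5 80 0 0 0"

```text
time: 6.03
position: [0.4558, 0.0521, 0.0949]
tool_rot: [0.165, 0.986, -0.0, -0.001]
ft_force: [-0.6, -0.1, -2.4]
grip_width: 0.0212
grip_force: 25.0
```

move_arm --series "0 0 6 0 0 0;0 0 12 0 0 0;0 0 16 0 0 0;0 0 18 0 0 0;0 0 18 0 0 0"

```text
time: 6.45
position: [0.4558, 0.0518, 0.0772]
tool_rot: [0.165, 0.986, -0.0, -0.0]
ft_force: [0.3, 0.5, -0.6]
grip_width: 0.0212
grip_force: 25.0
```

move_arm --series "0 0 1 0 0 0;0 0 2 0 0 0;0 0 2 0 0 0;0 0 2 0 0 0"

```text
time: 6.78
position: [0.4561, 0.0517, 0.0757]
tool_rot: [0.165, 0.986, 0.0, 0.0]
ft_force: [0.2, 0.0, -1.6]
grip_width: 0.0214
grip_force: 25.0
```

move_arm --series "0 0 0.7 0 0 0;0 0 1.5 0 0 0;0 0 1.5 0 0 0;0 0 1.5 0 0 0"

```text
time: 7.12
position: [0.4561, 0.0518, 0.0754]
tool_rot: [0.165, 0.986, -0.0, 0.001]
ft_force: [-2.4, -0.2, 11.5]
grip_width: 0.0213
grip_force: 25.0
```

move_arm --series "0 0 0 0 0 0;0 0 0 0 0 0;0 0 0 0 0 0;0 0 0 0 0 0;0 0 0 0 0 0;0 0 0 0 0 0;0 0 0 0 0 0;0 0 0 0 0 0" --jaw 0.9

```text
time: 7.78
position: [0.456, 0.0518, 0.0739]
tool_rot: [0.165, 0.986, -0.0, -0.0]
ft_force: [-0.1, -0.2, 0.6]
grip_width: 0.0671
grip_force: 0.0
```

move_arm --series "0 0 -15 0 0 0;0 0 -40 0 0 0;0 0 -70 0 0 0;0 0 -100 0 0 0;0 0 -125 0 0 0;0 0 -125 0 0 0"

```text
time: 8.28
position: [0.4588, 0.0515, 0.2033]
tool_rot: [0.165, 0.986, 0.0, 0.005]
ft_force: [0.3, -0.7, 0.4]
grip_width: 0.078
grip_force: 0.0
```

```bash
python3 - <<'E'
from h import *
o=st()
for n in ['wrist','top','scene']:
    c=robot.camera(n); print(n); find(c,TH)
    if n!='top': save(c,n+'4')
E
python3 - <<'E'
import cv2,numpy as np
a=cv2.imread('pics/wrist4.png');s=cv2.imread('pics/scene4.png')[140:260,180:340]
cv2.imwrite('pics/v4.png',np.hstack([cv2.resize(a,(400,300)),cv2.resize(s,(400,300))]))
E
```

```text
t 8.28 p [0.4588 0.0515 0.2033] F [ 0.3 -0.7  0.4] w 0.078 g 0.0
wrist
gauge_handle [0.4531 0.0503 0.0744] 0.71
wide_bushing_center [0.4553 0.0492 0.0162] 0.88
narrow_bushing_center [ 0.4338 -0.17    0.0158] 0.81
top
gauge_handle [ 0.4312 -0.1696  0.0221] 0.41
narrow_bushing_center [ 0.4322 -0.1688  0.0228] 0.71
tray [ 0.4667 -0.4075  0.    ] 0.61
scene
gauge_handle [0.4537 0.0513 0.0759] 0.68
wide_bushing_center [0.4596 0.0509 0.0137] 0.49
narrow_bushing_center [ 0.4299 -0.1657  0.0216] 0.72
tray [ 4.650e-01 -4.097e-01 -2.000e-04] 0.79
```

View pics/v4.png

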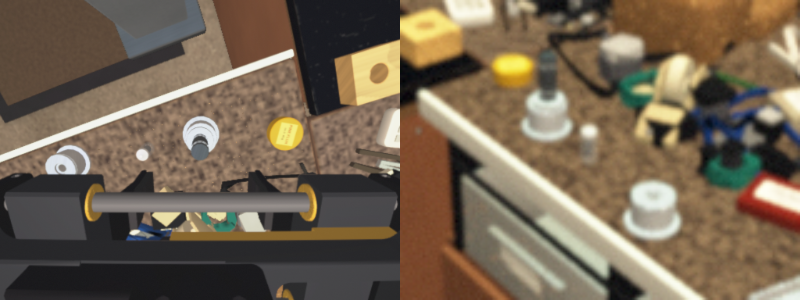

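The gauge stands home in the wide bushing, which is on the counter. Now the narrow one.

move_arm --series "-8 -36 0 0 0 0;-16 -72 0 0 0 0;-25 -108 0 0 0 0;-34 -145 0 0 0 0;-42 -180 10 0 0 0;-48 -210 25 0 0 0;-50 -217 50 0 0 0;-50 -217 70 0 0 0" --jaw 1

```text
time: 9.7
position: [0.4333, -0.1731, 0.1285]
tool_rot: [0.167, 0.986, -0.001, 0.002]
ft_force: [0.2, 0.3, -0.3]
grip_width: 0.0874
grip_force: 0.0
```

move_arm --series "0 0 0 0 0 0;0 0 0 0 0 0"

```text
time: 9.87
position: [0.4319, -0.1694, 0.1284]
tool_rot: [0.165, 0.986, 0.001, -0.001]
ft_force: [0.5, -0.1, -0.8]
grip_width: 0.0869
grip_force: 0.0
```

Run:
```python
from h import *
o=st(); c=robot.camera('wrist'); find(c,TH[2:3]); z=5
img=c['img']; x0,y0=190,110
crop=cv2.resize(img[y0:y0+120,x0:x0+130],None,fx=z,fy=z,interpolation=cv2.INTER_CUBIC)[:,:,::-1].copy()
def circ(p,r,col):
    pts=np.array([(proj(c,[p[0]+r*np.cos(a),p[1]+r*np.sin(a),p[2]])-[x0-.5,y0-.5])*z for a in np.linspace(0,6.28,80)])
    cv2.polylines(crop,[pts.astype(int)],True,col,1)
b=[o['position'][0],o['position'][1]]
print(b,proj(c,b+[.038]))
circ(b+[.038],.024,(0,255,0));circ(b+[.006],.030,(255,0,0));circ(b+[.038],.009,(0,0,255))
cv2.imwrite('pics/w5c.png',crop)
u,v=proj(c,b+[.038])
for du,dv in((5,0),(0,5)): print('5px',tool(o,plane(c,u+du,v+dv,.038)-plane(c,u,v,.038)))
```

```text
t 9.87 p [ 0.4319 -0.1694  0.1284] F [ 0.5 -0.1 -0.8] w 0.0869 g 0.0
narrow_bushing_center [ 0.4335 -0.1679  0.019 ] 0.95
[np.float64(0.43185749107547006), np.float64(-0.16936641090168217)] [255.99808742 201.53655507]
5px [-0.   4.5  0. ]
5px [-4.7 -0.  -0. ]
```

View pics/w5c.png

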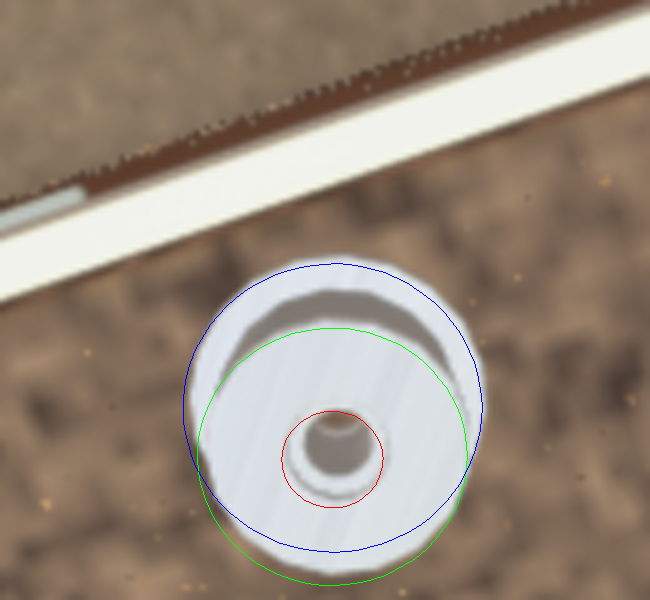

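The narrow bushing (bore at about (257,199)) is 1–2 mm off the TCP. I correct, descend and grip.

move_arm --series "1.7 1 25 0 0 0;1.7 1 50 0 0 0;1.7 1 72 0 0 0;1.7 1 86 0 0 0;1.7 1 94 0 0 0;1.7 1 94 0 0 0"

```text
time: 10.47
position: [0.4316, -0.1678, 0.0348]
tool_rot: [0.165, 0.986, 0.0, -0.0]
ft_force: [-0.2, -0.9, 0.4]
grip_width: 0.0869
grip_force: 0.0
```

move_arm --series "0 0 0 0 0 0;0 0 0 0 0 0;0 0 0 0 0 0;0 0 0 0 0 0;0 0 0 0 0 0;0 0 0 0 0 0;0 0 0 0 0 0;0 0 0 0 0 0" --jaw 0.4 --newtons 35

```text
time: 11.13
position: [0.4314, -0.1683, 0.0353]
tool_rot: [0.165, 0.986, -0.0, 0.0]
ft_force: [-0.7, -0.4, 2.8]
grip_width: 0.0477
grip_force: 35.8
```

move_arm --series "0 0 -15 0 0 0;0 0 -40 0 0 0;0 0 -65 0 0 0;-8 -16 -75 0 0 0;-22 -43 -75 0 0 0;-38 -74 -75 0 0 0;-54 -105 -75 0 0 0;-70 -136 -75 0 0 0"

```text
time: 11.8
position: [0.4526, -0.3202, 0.1093]
tool_rot: [0.165, 0.986, 0.001, -0.001]
ft_force: [0.5, 0.9, -4.4]
grip_width: 0.0482
grip_force: 35.8
```

move_arm --series "-15 -30 0 0 0 0;-30 -58 0 0 0 0;-38 -74 0 0 0 0;-41 -80 0 0 0 0;-41 -80 0 0 0 0;-41 -80 0 0 0 0"

```text
time: 12.3
position: [0.4647, -0.4065, 0.1087]
tool_rot: [0.165, 0.986, 0.002, -0.002]
ft_force: [0.0, 1.1, -5.2]
grip_width: 0.0475
grip_force: 35.8
```

Run:
```python
from h import *
o=st()
c=robot.camera('wrist'); find(c,TH[2:]); save(c,'w6')
```

```text
t 12.3 p [ 0.4647 -0.4065  0.1087] F [ 0.   1.1 -5.2] w 0.0475 g 35.8
narrow_bushing_center [ 0.4692 -0.4061  0.0915] 0.77
```

View pics/w6.png

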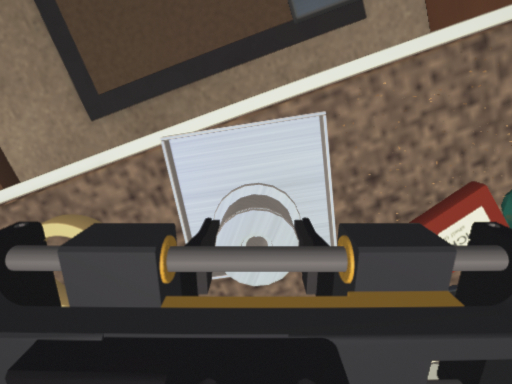

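The bushing hangs upright over the tray, whose corners are at (163,138) and (325,114). I lower it.

move_arm --series "0 0 20 0 0 0;0 0 40 0 0 0;0 0 55 0 0 0;0 0 63 0 0 0;0 0 67 0 0 0;0 0 69 0 0 0;0 0 69 0 0 0;0 0 69 0 0 0"

```text
time: 13.12
position: [0.4664, -0.4089, 0.0419]
tool_rot: [0.165, 0.986, -0.001, 0.001]
ft_force: [-0.5, -0.1, -4.8]
grip_width: 0.0481
grip_force: 35.8
```

move_arm --series "0 0 1 0 0 0;0 0 2 0 0 0;0 0 2.5 0 0 0;0 0 2.5 0 0 0;0 0 2.5 0 0 0"

```text
time: 13.53
position: [0.4659, -0.4086, 0.0387]
tool_rot: [0.165, 0.986, -0.0, 0.0]
ft_force: [0.3, -0.0, -4.8]
grip_width: 0.0475
grip_force: 35.8
```

move_arm --series "0 0 0.7 0 0 0;0 0 1.4 0 0 0;0 0 1.4 0 0 0;0 0 1.4 0 0 0"

```text
time: 13.87
position: [0.466, -0.4087, 0.0383]
tool_rot: [0.165, 0.986, -0.0, 0.0]
ft_force: [-1.6, 1.9, 6.1]
grip_width: 0.0479
grip_force: 35.7
```

Contact with the tray floor, so I open partly, which keeps the fingers clear of the walls, and rise.

move_arm --series "0 0 0 0 0 0;0 0 0 0 0 0;0 0 0 0 0 0;0 0 0 0 0 0;0 0 0 0 0 0;0 0 0 0 0 0" --jaw 0.78

```text
time: 14.37
position: [0.466, -0.4087, 0.037]
tool_rot: [0.165, 0.986, -0.0, 0.0]
ft_force: [-0.5, -1.3, -0.3]
grip_width: 0.0671
grip_force: 0.0
```

move_arm --series "0 0 -15 0 0 0;0 0 -40 0 0 0;0 0 -70 0 0 0;0 0 -100 0 0 0;0 0 -130 0 0 0;0 0 -150 0 0 0;0 0 -150 0 0 0"

```text
time: 14.95
position: [0.468, -0.411, 0.1923]
tool_rot: [0.165, 0.986, -0.003, 0.004]
ft_force: [0.1, 0.0, 0.4]
grip_width: 0.0677
grip_force: 0.0
```

Run:
```python
from h import *
o=st()
c=robot.camera('scene'); find(c,TH); w=robot.camera('wrist'); find(w,TH[2:])
s=c['img'][130:320,180:430]
cv2.imwrite('pics/v7.png',np.hstack([cv2.resize(s,(400,304)),cv2.resize(w['img'],(400,304))])[:,:,::-1])
```

```text
t 14.95 p [ 0.468  -0.411   0.1923] F [0.1 0.  0.4] w 0.0677 g 0.0
gauge_handle [0.4502 0.0511 0.0768] 0.55
wide_bushing_center [0.4576 0.0497 0.0135] 0.61
narrow_bushing_center [ 0.4646 -0.4084  0.024 ] 0.74
tray [ 0.4663 -0.4098 -0.0013] 0.81
narrow_bushing_center [ 0.4665 -0.4104  0.0229] 0.58
tray [ 0.4626 -0.4078 -0.0027] 0.82
```

View pics/v7.png

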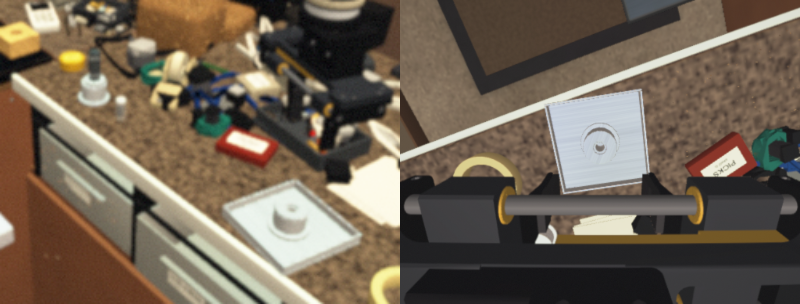

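The narrow bushing stands upright in the middle of the tray, the gauge stands in the wide bushing, and the robot is clear of everything.

```bash
python3 -c "
from rig import robot
print(robot.hand_in())"
```

```text
the job is handed in; nothing more can be done
None
```

The job is handed in at about 15 s of the allowed 56 s: the gauge stands upright and fully home in the wide bushing on the counter, and the narrow bushing stands upright in the tray; no verdict was returned.

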